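Seat a flanged bush behind the mould's slotted retainer plate

ROBOT

A 7-joint arm with a two-finger parallel gripper is mounted at the origin on the work surface. World frame = base frame: x ahead of the robot, y to its left, z up, the work surface at z = 0. Lengths are in m, angles in rad, forces in N, time in s.
With the tool pointing down it reaches from about 0.4 to 0.9 m from the base axis. Payload 5.6 kg.
Tool frame: the origin (TCP) lies at the very end of the fingers, on their centre line; the grasp point (between the pads) lies 19 mm behind it; z points along the fingers, x is the direction in which the jaws open and shut, and the axes are right-handed (so a half turn about z gives the same grasp; the last joint's range is limited). The gripper opens to 92 mm and grips with 3 to 60 N. Pads are 20 mm wide; open, the fingers measure 128 mm over their backs; the gripper's body (75 mm by 189 mm) begins 69 mm behind the grasp point.
Start: joints at [-0.043, 0.468, -0.012, 1.603, 0.006, 1.071, -0.056], TCP at [0.65, -0, 0.215] pointing down, gripper open.
Joint ranges: [-2.53, 2.53], [-0.31, 2.02], [-1.57, 1.55], [0.28, 2.44], [-1.29, 4.43], [0.15, 1.84], [-2.92, 2.92]. Speed limits (rad/s): [2.57, 2.57, 3.14, 3.14, 3.14, 3.14, 3.14].

INTERFACE

Orientations are given as a 3x3 rotation matrix whose columns are the frame's x, y, z axes.
In Python, from bench import get_obs, imaging, order gives the robot as it stands.
- The arm moves only by the tool send_rows, never from a script. Its argument "rows" is a list that holds one entry, the list of rows, each a list of 5 numbers: the closure, from -1 (fully open) to 1 (shut), then the shift along the tool's x, y, z normalised to -1 to 1, where 1 is 50 mm, then the turn about the tool's z normalised to -1 to 1, where 1 is 0.12 rad. In form: [[[grip, tx, ty, tz, turn], ...]]. A call has 1 to 5 rows; each row shifts and turns the pose as measured when the row begins, along the tool's axes as they then stand; what a row does not reach is not made up. A row lasts 1/10 s, in which the tool goes at most 50 mm and 8.59 degrees, less where a joint would pass 70% of its speed; a pose out of reach is approached as far as the arm can. A call with a number of a shift or a turn outside -1 to 1 is refused whole. A call with a gripper value outside its range is refused whole. The fingers move at their own pace and stop on an object; "grip_force" is the grip in N (left out, the last holds). Time passes only in rows, so rows that do not move let the fingers close. It gives the time, the measured TCP pose, the force and the opening at its end, in the units of the state.
- get_obs(): the state, without advancing time (a new reading comes with each control period).
- imaging.get_image(name): name is "scene" or "side" or "wrist"; returns a dict with "color" (420x560x3 uint8, red, green, blue), "fov_y" (degrees; the focal length in pixels is half the picture's height over the tangent of half this angle, whatever the lens; pixels are square), "cx", "cy" (the principal point, pixels), "position" and "attitude" of the camera in the world; the wrist camera has in their place "mount" (4x4, takes a point from camera to tool coordinates, whose origin is the TCP and whose axes are the tool frame's). Camera axes: x right, y down, z forward; pixel columns grow to the right and rows downward; lengths in m; the calibration is good to about 2 mm. The wrist camera is an equidistant fisheye: a pixel r from the principal point sees the ray r / f radians off the axis. A picture is of the moment at which its call begins: read the wrist's pose just before it. There is no depth.
- order.finish_job(): hands the job in, once; it reports no verdict.
The state is a dict: "time_s": time; "q": joint angles; "qvel": joint speeds; "tau": joint torques, N m; "position": TCP position; "eef_rot": TCP orientation; "force": force on the tool from outside, world axes, zero at the start; "torque": the same for the moment, N m; "width": finger opening in m.
Only numpy, scipy, OpenCV 4.12 (cv2) and the standard library are available. Lean on these libraries where they do the work, as an engineer would, in place of code of your own. Each camera call takes 0.05 s, during which the arm holds its last target.

TASK

Take the steel flanged bush with the blue band from the wooden board and slide it sideways into the open slot of the retainer plate, flange underneath the plate, until it is fully home and the orange spring catch has popped up behind the flange; then let go. Feel it in gently, never forcing the bush against the fixture, and leave the brass bush, the ring tray and the scraper where they are.

Things in the scene. Friction and masses are not known exactly. Their poses are not given: they have to be found in the camera images.
- bush: The bush to load: bright steel with a blue band near its top, 66 mm tall, about 0.2 kg (varies), standing upright. Flange at the bottom: 44 mm diameter, 6 mm thick; above it a plain barrel of 28 mm diameter up to the top (gripped from above by the barrel, any yaw). Origin: centre of the flange's underside; z up along the barrel.
- dock: Retainer fixture bolted to the bench; place and yaw vary. Origin: on the bench; x is the horizontal direction in which the bush slides in, z up. Dark steel base 104 mm wide (y), x -110 to +80 mm, flat top 12 mm above the bench, on which the bush slides and stands; open apron from x = -110 to -22 mm. A home bush has its axis on y = 0 and at an unmeasured x between 0 and +30 mm. Nothing is higher than 30 mm.
- slot_mouth (a point): Middle of the slot's mouth, at dock x = -22 mm, y = 0, 28 mm above the bench. Here the light aluminium retainer plate begins (to x = +80 mm): 8 mm thick, underside 20 mm and top 28 mm above the bench. Its slot along x, open towards -x, is 30.5 mm wide (flared to 45 at the mouth). Under it a flange channel 8 mm high, 48 mm wide (flared to 60), ends at a rigid stop hidden below the plate.
- pawl (a joint): How far the orange spring catch is pressed down, m: 0 up, about 0.004 under a flange. 10 mm wide, on the centre line; its ramp rises 4 mm over 16 mm to a step facing +x; 2 to 4 N press it down. It rides with the end stop on a carriage clamped anywhere within 30 mm, unmeasured; the ramp starts at dock x = -42 to -12 mm. It pops up behind the flange only within about 1.5 mm of the stop: feel for it.
- brass_bush: Bystander: brass bush without band, 50 mm tall, same flange and barrel diameters, standing on the same board about 110 mm from the other; which stands at which end varies. Origin: centre of its underside.
- board: Fixed red-brown wooden board, 140 mm (x) by 230 mm (y), 15 mm thick, on which both bushes stand, at about y = +55 and -55 mm of it; two rows of white cores 8 mm high along its long edges. Origin: centre of its underside.
- ring_tray: Bystander: loose aluminium tray 120 x 160 x 25 mm with light blue silicone rings. Origin: centre of its underside.
- scraper: Bystander: loose flat hand scraper, 170 mm long, lying on the bench beyond the fixture.
Not all that is in view belongs to the job. Of the things shaped like the bush, the steel one is meant.

How it is judged:
By the outcome, as a careful person would: the job done as asked, in the order asked, and still so for the second after the job is handed in, with the robot touching nothing.
It also fails if it takes over 51 s, if anything falls off the work surface, if the arm or the gripper's body presses on something with over 40 N, if the wrist force passes 120 N, or if a joint passes its speed limit or range.

## Working session

There is one attempt and no reset: what is moved stays moved. The work goes in short steps, Python scripts to look and compute and a tool call to move; the robot and the scene stay as the last step left them, time stands still between calls to the robot, and variables do not carry over. Pictures are saved under pics/ and viewed, and the job is handed in when it is done.

Besides the shell and the picture viewer there is one more tool, called after "Emit:" in YAML: its name, and indented under it one key for each argument. send_rows: Moves the arm, as the interface text tells. Scaled input: -1 to 1 covers 50 mm each way for a shift and 0.12 rad each way for a turn. Its arguments: {"type":"object","properties":{"rows":{"type":"array","items":{"type":"array","items":{"type":"array","items":{"type":"number","minimum":-1,"maximum":1}}}},"grip_force":{"type":"number"}},"required":["rows"]}

```bash
ls; mkdir -p pics; cat > h.py <<'E'
import numpy as np, cv2
from bench import get_obs, imaging, order
def snap(n,fn):
    o=get_obs(); im=imaging.get_image(n)
    cv2.imwrite('pics/'+fn,im['color'][:,:,::-1]); 
    d={k:np.array(v) for k,v in im.items()}; d['p']=np.array(o['position']);d['R']=np.array(o['eef_rot'])
    np.savez('pics/'+fn[:-4]+'.npz',**d); return d
def load(fn): return dict(np.load('pics/'+fn+'.npz'))
def att(d):
    a=np.array(d['attitude'],float)
    return a
def ray(d,u,v):
    h=d['color'].shape[0]; f=h/2/np.tan(np.radians(float(d['fov_y']))/2)
    x=(u-d['cx'])/f; y=(v-d['cy'])/f
    if 'mount' in d:
        r=np.hypot(x,y); s=np.sin(r)/r if r>1e-9 else 1
        c=np.array([x*s,y*s,np.cos(r)]); M=d['mount']
        return d['R']@M[:3,3]+d['p'], d['R']@(M[:3,:3]@c)
    return np.array(d['position']), att(d)@np.array([x,y,1.])
def onz(d,u,v,z):
    o,r=ray(d,u,v); return o+r*(z-o[2])/r[2]
def proj(d,P):
    P=np.array(P,float);h=d['color'].shape[0]; f=h/2/np.tan(np.radians(float(d['fov_y']))/2)
    if 'mount' in d:
        M=d['mount']; c=M[:3,:3].T@(d['R'].T@(P-d['p'])-M[:3,3])
        th=np.arctan2(np.hypot(c[0],c[1]),c[2]); s=f*th/np.hypot(c[0],c[1])
        return d['cx']+c[0]*s,d['cy']+c[1]*s
    c=att(d).T@(P-d['position']); return d['cx']+f*c[0]/c[2],d['cy']+f*c[1]/c[2]
E
python3 - <<'E'
from h import *
for n in ['scene','side','wrist']:
    d=snap(n,n+'0.png'); print(n,{k:v.tolist() for k,v in d.items() if k!='color'})
print(get_obs())
E
```

```text
pics
scene {'fov_y': 52.063627630699735, 'cx': 282.04439041532333, 'cy': 210.35750148228271, 'position': [1.1060870265534017, 0.3479649927752108, 0.7642154305701777], 'attitude': [[-0.73076387543135, 0.5047608208269821, -0.4595657429820303], [0.6826073619389225, 0.5458560740728013, -0.48588922176213495], [0.005598909834882267, -0.6687732501796849, -0.743445352432014]], 'p': [0.6494182676939202, -9.650479124518093e-05, 0.21364496102807756], 'R': [[0.9999984427864992, -0.00012254372788884585, -0.0017605134511229274], [-0.0001227571806084535, -0.9999999851282464, -0.00012113703691032846], [-0.0017604985803569416, 0.00012135296394178311, -0.9999984429578911]]}
side {'fov_y': 48.862811819142046, 'cx': 280.1911377120801, 'cy': 212.50010327850293, 'position': [0.22170917974246887, 0.6253815218247376, 0.8989838741269478], 'attitude': [[-0.8619311826936555, -0.350103499259375, 0.3667453832111005], [-0.5067979670570024, 0.6165580702565435, -0.6025047440381002], [-0.015180806540019668, -0.7051834412462251, -0.7088623683797345]], 'p': [0.6494433122399067, -6.371374512117298e-05, 0.21364993815477
[... 1021 characters left out ...]
93]), 'qvel': array([-4.45876480e-04, -1.69572118e-03,  9.73832164e-04, -3.10050784e-03,
        6.74963289e-05, -1.47891127e-04, -4.48638033e-04]), 'tau': array([ 5.41294467e-04, -5.20952761e+01, -1.22385321e-02, -2.43975341e+01,
       -5.66028839e-02,  1.53196411e-02,  8.68381130e-05]), 'position': array([ 6.49546891e-01, -6.49624787e-05,  2.13850573e-01]), 'eef_rot': array([[ 9.99999044e-01, -7.40861285e-05, -1.38105355e-03],
       [-7.42178003e-05, -9.99999993e-01, -9.52905460e-05],
       [-1.38104648e-03,  9.53929536e-05, -9.99999042e-01]]), 'force': array([-0.05198913, -0.95222866, -0.77189061]), 'torque': array([ 0.02610096, -0.02601666, -0.03646172]), 'width': 0.09170791784172926}
```

View pics/scene0.png

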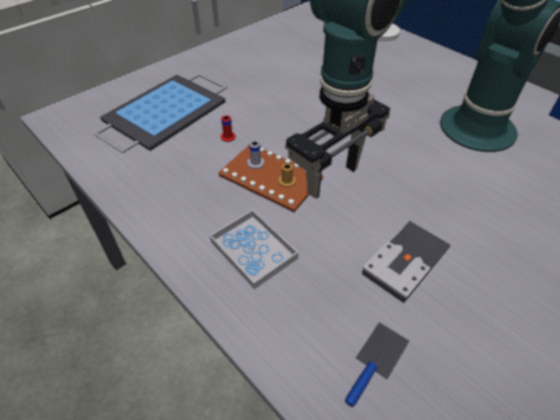

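View pics/side0.png

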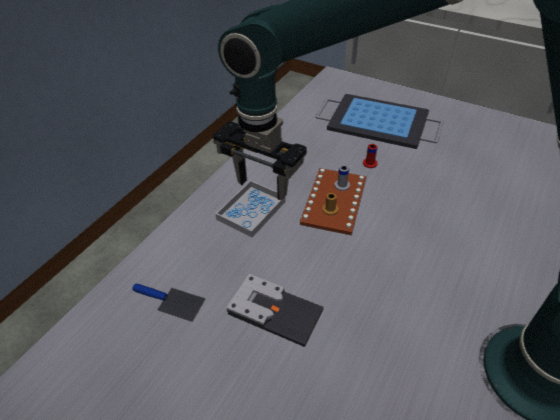

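View pics/wrist0.png

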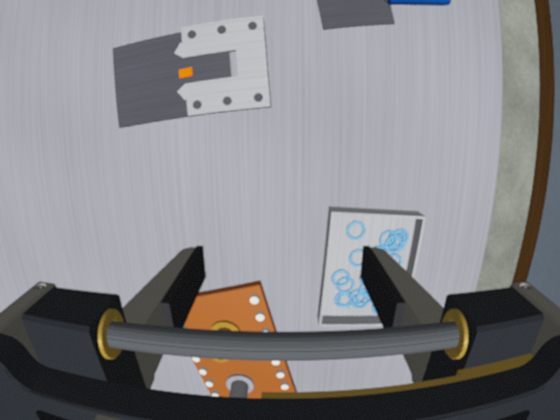

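The dock is in full wrist view: orange catch at (186,72), mouth near (181,75). The steel bush with the blue band is at scene (255,153), and the brass one at (287,173). I'll enlarge these to measure them.

```bash
python3 - <<'E'
from h import *
def crop(fn,x,y,w,h,s):
    i=cv2.imread(f'pics/{fn}.png')[y:y+h,x:x+w]; cv2.imwrite(f'pics/{fn}_c{x}.png',cv2.resize(i,None,fx=s,fy=s,interpolation=cv2.INTER_CUBIC))
crop('scene0',215,125,110,90,7);crop('side0',295,155,80,80,7);crop('wrist0',105,5,180,130,4.4)
E
```

```text
(no output)
```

View pics/scene0_c215.png

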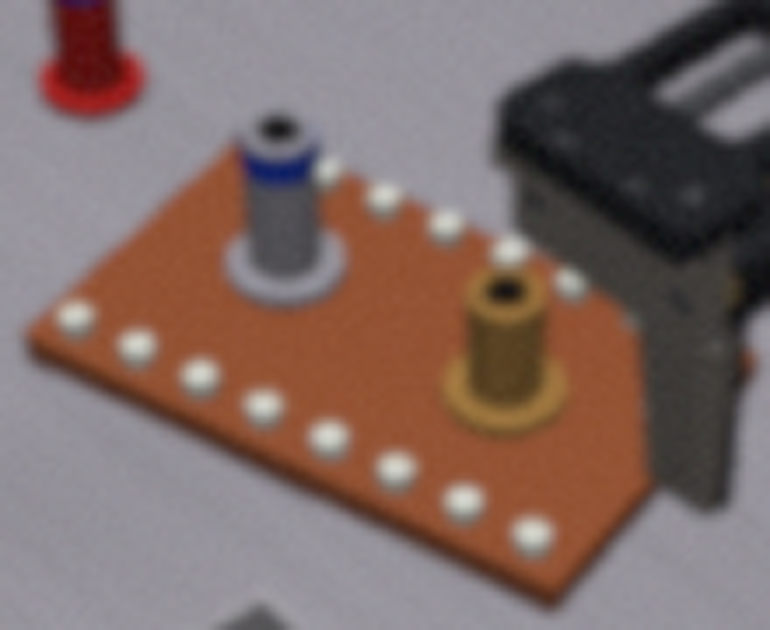

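View pics/side0_c295.png

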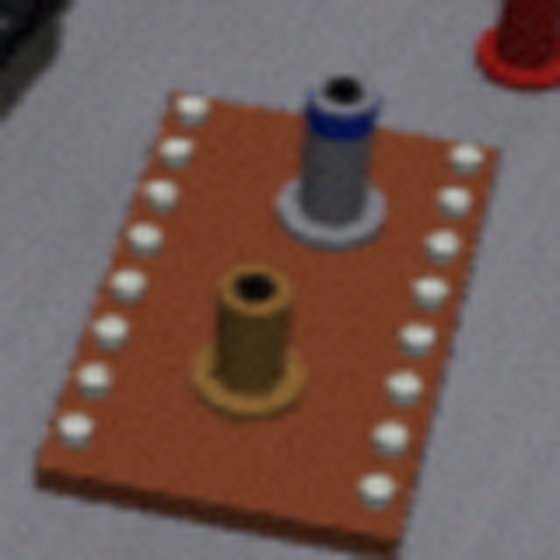

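View pics/wrist0_c105.png

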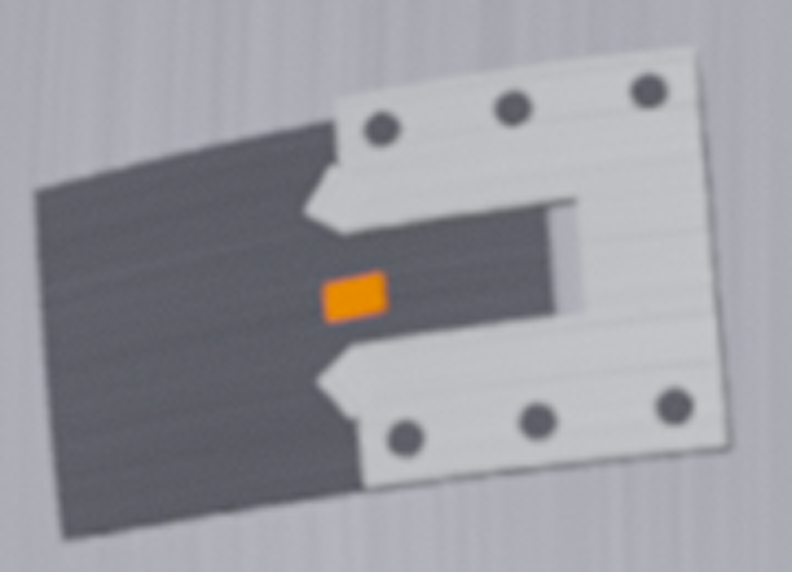

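```bash
python3 - <<'E'
from h import *
s=load('scene0');e=load('side0');w=load('wrist0')
U=lambda c,ox,oy,k:((c[0]+.5)/k-.5+ox,(c[1]+.5)/k-.5+oy)
for nm,zt,cs,ce in [('steel top',.081,(278,130),(343,92)),('brass top',.065,(507,290),(256,288)),('steel flange',.021,(286,260),(330,207)),('brass fl',.021,(505,386),(249,372))]:
    print(nm,onz(s,*U(cs,215,125,7),zt),onz(e,*U(ce,295,155,7),zt))
W=lambda c,z:onz(w,*U(c,105,5,4.4),z)
A,B=W((693,45),.028),W((731,448),.028)
C,D=W((35,190),.012),W((65,540),.012)
print(A,B,C,D)
# fit pose: dock pts  (wrist: which side y?) fit 2D rigid
names=[((693,45),.028,80,52),((731,448),.028,80,-52),((35,190),.012,-110,52),((65,540),.012,-110,-52),((340,235),.028,None,15.25),((575,200),.028,None,15.25),((352,345),.028,None,-15.25),((570,312),.028,None,-15.25),((302,212),.028,-22,None),((315,382),.028,-22,None)]
P=[W(c,z) for c,z,_,_ in names]
from scipy.optimize import least_squares
for sg in (1,):
  def f(p):
    c,q=np.cos(p[2]),np.sin(p[2]);r=[]
    for X,(c0,z,x,y) in zip(P,names):
        dx,dy=X[0]-p[0],X[1]-p[1]; lx,ly=c*dx+q*dy,-q*dx+c*dy
        if x is not None:r.append((lx*1000-x))
        if y is not None:r.append((ly*1000-y))
    return r
  g=least_squares(f,[(A[0]+C[0])/2,(A[1]+C[1])/2,0.1]); print(g.x,np.round(g.fun,1))
  p=g.x;c,q=np.cos(p[2]),np.sin(p[2])
  for n,cc,z in [('or front',(325,300),.013),('or back',(388,293),.016),('slot end',(548,260),.028),('strip far',(580,260),.028),('strip near low',(548,260),.012),('strip far20',(580,260),.02)]:
    X=W(cc,z);dx,dy=X[0]-p[0],X[1]-p[1];print(n,c*dx+q*dy,-q*dx+c*dy)
E
```

```text
steel top [ 0.58100932 -0.30963612  0.081     ] [ 0.58128232 -0.30601655  0.081     ]
brass top [ 0.56687585 -0.20604461  0.065     ] [ 0.56806792 -0.20351726  0.065     ]
steel flange [ 0.58167167 -0.30822877  0.021     ] [ 0.58139589 -0.30540562  0.021     ]
brass fl [ 0.56823907 -0.20473328  0.021     ] [ 0.56784708 -0.20322123  0.021     ]
[0.62768103 0.19928543 0.028     ] [0.63702646 0.09460661 0.028     ] [0.43995411 0.18317963 0.012     ] [0.44876548 0.0805334  0.012     ]
[0.552765   0.14056202 0.08169541] [-0.5  0.4  0.2 -0.7  1.  -0.3  1.4  0.7 -0.6 -0.9  0.5  0.9 -1.  -1.2]
or front -0.0232574396518384 0.0010031451669620722
or back -0.0050383826766153186 -0.0005750006046159981
slot end 0.03936889319864646 -0.0003172718228733277
strip far 0.04729034693441153 -0.001353146760277521
strip near low 0.03701408254260911 0.0027596943164311535
strip far20 0.0462910294761494 0.00016204806367005418
```

Emit:
send_rows:
  rows:
    - [[-1, -0.27, 1, 0, 0], [-1, -0.27, 1, 0, 0], [-1, -0.27, 1, 0, 0], [-1, -0.27, 1, 0, 0], [-1, -0.27, 1, 0, 0]]
  grip_force: 25

```text
time_s: 0.65
position: [0.5861, -0.2368, 0.2111]
eef_rot: [[1.0, 0.019, -0.003], [0.019, -1.0, 0.006], [-0.003, -0.006, -1.0]]
force: [1.2, -0.7, 0.3]
width: 0.0919
```

Emit:
send_rows:
  rows:
    - [[-1, -0.1, 1, 0, 0.15], [-1, 0, 0.4, 0, 0], [-1, 0, 0, 0, 0]]

```text
time_s: 0.95
position: [0.5766, -0.3171, 0.2099]
eef_rot: [[1.0, -0.012, -0.006], [-0.012, -1.0, 0.002], [-0.006, -0.002, -1.0]]
force: [0.3, 1.1, -0.4]
width: 0.0918
```

```bash
python3 - <<'E'
from h import *
w=snap('wrist','wrist1.png'); print(w['p'],w['R'].round(3)); print(proj(w,[.581,-.307,.081]),proj(w,[.581,-.307,.021]))
E
```

```text
[ 0.57662904 -0.3171162   0.20990713] [[ 1.    -0.012 -0.006]
 [-0.012 -1.     0.002]
 [-0.006 -0.002 -1.   ]]
(np.float64(287.492617653877), np.float64(194.59561069140088)) (np.float64(286.9450318797927), np.float64(182.59375545964767))
```

View pics/wrist1.png

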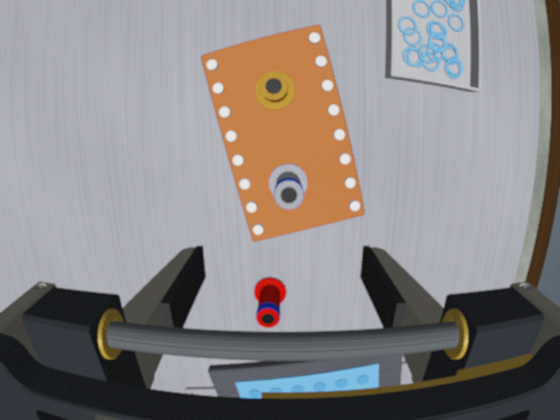

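The wrist view puts the steel bush's top at (289,195), against a predicted (287.5,194.6). Its position is confirmed at about (0.582, -0.307), so I'll align and descend.

Emit:
send_rows:
  rows:
    - [[-1, 0.11, -0.2, 0.5, -0.1], [-1, 0, 0, 0.8, 0], [-1, 0, 0, 0.6, 0], [-1, 0, 0, 0.2, 0], [-1, 0, 0, 0, 0]]

```text
time_s: 1.5
position: [0.5866, -0.293, 0.1031]
eef_rot: [[1.0, 0.014, -0.002], [0.014, -1.0, 0.008], [-0.002, -0.008, -1.0]]
force: [0.2, 1.0, 0.4]
width: 0.092
```

Emit:
send_rows:
  rows:
    - [[-1, -0.09, 0.28, 0, 0], [-1, 0, 0, 0, 0], [-1, 0, 0, 0, 0]]

```text
time_s: 1.8
position: [0.5846, -0.3072, 0.1068]
eef_rot: [[1.0, 0.016, 0.003], [0.016, -1.0, 0.007], [0.003, -0.007, -1.0]]
force: [-0.4, 0.4, 0.7]
width: 0.092
```

```bash
python3 - <<'E'
from h import *
w=snap('wrist','wrist2.png'); print(w['p'],w['R'].round(3)); print(proj(w,[.582,-.307,.081]),proj(w,[.582,-.307,.021]))
E
```

```text
[ 0.58463453 -0.30722006  0.10682014] [[ 1.     0.016  0.003]
 [ 0.016 -1.     0.007]
 [ 0.003 -0.007 -1.   ]]
(np.float64(278.08693781356305), np.float64(245.4876537077139)) (np.float64(278.7369113508074), np.float64(218.5389459668595))
```

View pics/wrist2.png

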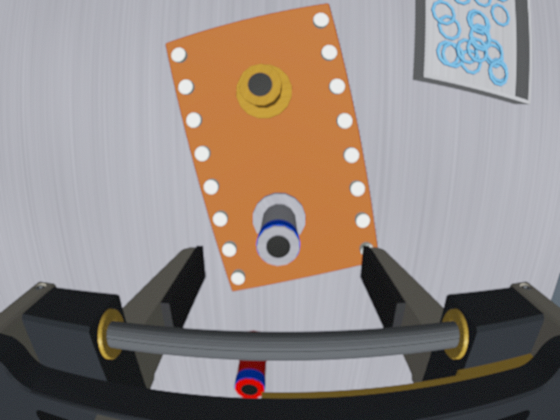

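Emit:
send_rows:
  rows:
    - [[-1, -0.05, 0, 0.5, 0], [-1, 0, 0, 0.5, 0], [-1, 0, 0, 0.2, 0], [-1, 0, 0, 0, 0]]

```text
time_s: 2.25
position: [0.5851, -0.3102, 0.0506]
eef_rot: [[1.0, 0.014, 0.011], [0.014, -1.0, 0.002], [0.011, -0.002, -1.0]]
force: [-0.0, -0.0, -0.5]
width: 0.0921
```

Emit:
send_rows:
  rows:
    - [[-1, -0.07, -0.06, 0.17, 0], [-1, 0, 0, 0, 0], [-1, 0, 0, 0, 0]]

```text
time_s: 2.55
position: [0.5828, -0.3078, 0.0439]
eef_rot: [[1.0, 0.014, 0.014], [0.014, -1.0, 0.0], [0.014, -0.0, -1.0]]
force: [0.2, 0.2, 0.8]
width: 0.0918
```

Emit:
send_rows:
  rows:
    - [[1, 0, 0, 0, 0], [1, 0, 0, 0, 0], [1, 0, 0, 0, 0], [1, 0, 0, 0, 0], [1, 0, 0, 0, 0]]
  grip_force: 25

```text
time_s: 3.05
position: [0.5841, -0.3083, 0.046]
eef_rot: [[1.0, 0.014, 0.017], [0.014, -1.0, -0.001], [0.017, 0.001, -1.0]]
force: [0.7, -0.9, -0.1]
width: 0.054
```

Emit:
send_rows:
  rows:
    - [[1, 0, 0, 0, 0], [1, 0, 0, 0, 0], [1, 0, 0, 0, 0], [1, 0, 0, 0, 0], [1, 0, 0, 0, 0]]

```text
time_s: 3.55
position: [0.5832, -0.3083, 0.046]
eef_rot: [[1.0, 0.014, 0.016], [0.014, -1.0, -0.001], [0.016, 0.001, -1.0]]
force: [0.2, 0.0, -0.8]
width: 0.0275
```

Emit:
send_rows:
  rows:
    - [[1, 0, 0, -0.4, 0], [1, 0, 0, -0.8, 0], [1, 0, 0, -0.8, 0], [1, 0, 0, -0.4, 0], [1, 0, 0, 0, 0]]

```text
time_s: 4.05
position: [0.5794, -0.3067, 0.1651]
eef_rot: [[1.0, 0.014, 0.009], [0.014, -1.0, 0.003], [0.009, -0.003, -1.0]]
force: [0.1, -0.7, -3.1]
width: 0.0273
```

Emit:
send_rows:
  rows:
    - [[1, -0.1, -0.4, 0, 0], [1, -0.22, -0.8, 0, 0], [1, -0.22, -0.9, 0, -0.1], [1, -0.22, -0.9, 0, -0.1], [1, -0.22, -0.9, 0, -0.1]]

```text
time_s: 4.55
position: [0.522, -0.1144, 0.1568]
eef_rot: [[0.999, 0.038, 0.003], [0.038, -0.999, 0.0], [0.003, 0.0, -1.0]]
force: [0.7, 0.3, -2.2]
width: 0.0273
```

Emit:
send_rows:
  rows:
    - [[1, -0.22, -0.9, 0, -0.1], [1, -0.22, -0.9, 0, -0.1], [1, -0.22, -0.8, 0, 0], [1, -0.22, -0.5, 0, 0], [1, 0, 0, 0, 0]]

```text
time_s: 5.05
position: [0.4598, 0.0512, 0.1491]
eef_rot: [[0.997, 0.074, -0.009], [0.074, -0.997, 0.003], [-0.008, -0.004, -1.0]]
force: [0.3, 0.1, -2.5]
width: 0.0279
```

Emit:
send_rows:
  rows:
    - [[1, 0.15, -0.6, 0.1, -0.05], [1, 0.15, -0.7, 0.1, -0.05], [1, 0.1, -0.3, 0, 0], [1, 0, 0, 0, 0]]

```text
time_s: 5.45
position: [0.4718, 0.1329, 0.1341]
eef_rot: [[0.996, 0.085, -0.014], [0.085, -0.996, 0.001], [-0.014, -0.002, -1.0]]
force: [0.6, 0.4, -2.3]
width: 0.0274
```

```bash
python3 - <<'E'
from h import *
w=snap('wrist','wrist3.png'); print(w['p'],w['R'].round(3),get_obs()['time_s'])
snap('scene','scene3.png');snap('side','side3.png')
E
```

```text
[0.47179952 0.132863   0.13407227] [[ 0.996  0.085 -0.014]
 [ 0.085 -0.996  0.001]
 [-0.014 -0.002 -1.   ]] 5.5
```

View pics/wrist3.png

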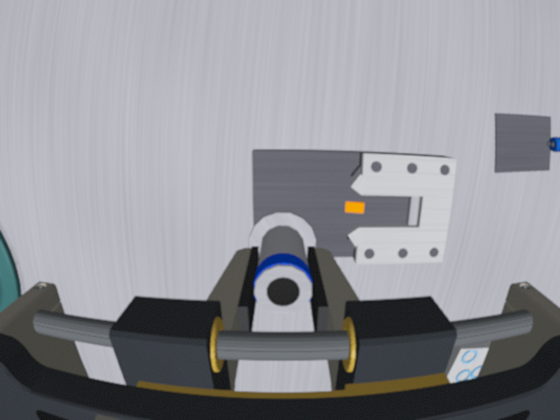

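View pics/scene3.png

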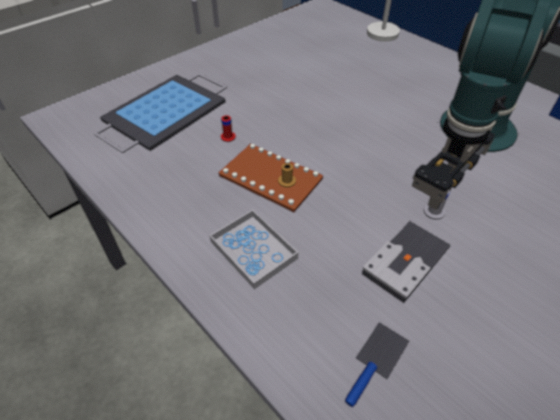

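View pics/side3.png

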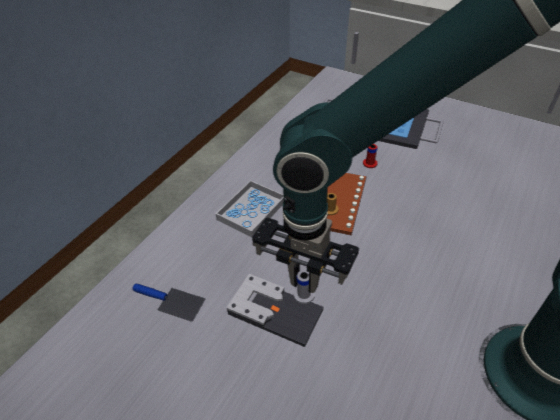

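```bash
python3 - <<'E'
from h import *
i=cv2.imread('pics/wrist3.png')[140:280,240:470]; cv2.imwrite('pics/wrist3_c.png',cv2.resize(i,None,fx=3.4,fy=3.4,interpolation=cv2.INTER_CUBIC))
E
```

```text
(no output)
```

View pics/wrist3_c.png

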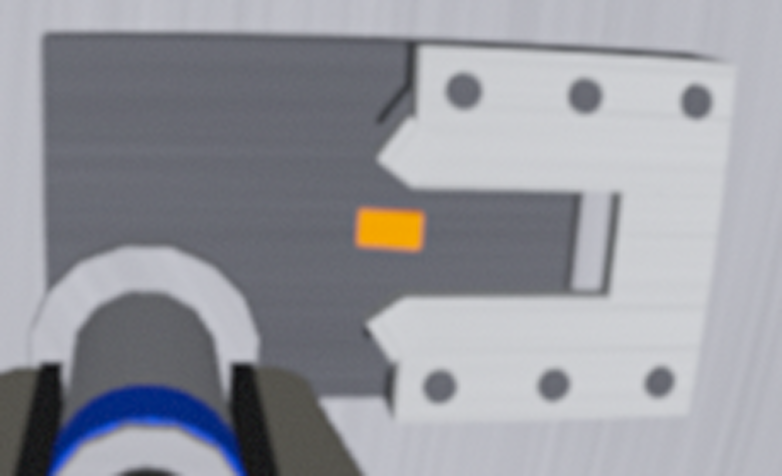

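```bash
cat > fit.py <<'E'
from h import *
from scipy.optimize import least_squares
def fit(P,names,p0=(.5528,.1406,.08)):
  def f(p):
    c,q=np.cos(p[2]),np.sin(p[2]);r=[]
    for X,(c0,z,x,y) in zip(P,names):
        dx,dy=X[0]-p[0],X[1]-p[1]; lx,ly=c*dx+q*dy,-q*dx+c*dy
        if x is not None:r.append((lx*1000-x))
        if y is not None:r.append((ly*1000-y))
    return r
  return least_squares(f,p0,loss='soft_l1')
def loc(p,X):
  c,q=np.cos(p[2]),np.sin(p[2]);dx,dy=X[0]-p[0],X[1]-p[1]; return np.round(1000*np.array([c*dx+q*dy,-q*dx+c*dy]),1)
E
python3 - <<'E'
from fit import *
w=load('wrist3')
W=lambda c,z:onz(w,(c[0]+.5)/3.4-.5+240,(c[1]+.5)/3.4-.5+140,z)
n=[((734,66),.028,80,52),((688,415),.028,80,-52),((43,35),.012,-110,52),((412,188),.028,None,15.25),((620,193),.028,None,15.25),((405,297),.028,None,-15.25),((608,296),.028,None,-15.25),((377,158),.028,-22,22.5),((367,323),.028,-22,-22.5)]
g=fit([W(a[0],a[1]) for a in n],n);print(g.x,np.round(g.fun,1));p=g.x
for nm,c,z in [('or front',(357,229),.0125),('or back',(424,231),.016),('stripnear',(572,240),.012),('stripnear20',(580,240),.02),('slotend',(612,240),.028),('flange',(145,340),.109)]: print(nm,loc(p,W(c,z)),W(c,z))
print(loc(p,w['p']),w['p'])
E
```

```text
[0.55192774 0.14014576 0.07726248] [-0.7 -0.4  0.3 -0.1  0.6 -0.2 -0.3 -0.3  0.3  0.6 -0.2  0.3 -0.   0.1]
or front [-23.5  -0.4] [0.52852898 0.13790993 0.0125    ]
or back [-5.2  0.2] [0.54671844 0.13993032 0.016     ]
stripnear [40.8 -3. ] [0.59281102 0.14032653 0.012     ]
stripnear20 [40.  -0.7] [0.59184023 0.14250702 0.02      ]
slotend [46.4  1.6] [0.59804439 0.14533123 0.028     ]
flange [-80.8   3.4] [0.47111831 0.13729617 0.109     ]
[-80.5  -1.1] [0.47179952 0.132863   0.13407227]
```

Emit:
send_rows:
  rows:
    - [[1, 0.05, 0, 0.3, 0.05], [1, 0.05, 0, 0.5, 0], [1, 0.05, 0, 0.5, 0], [1, 0, 0, 0.2, 0], [1, 0, 0, 0, 0]]

```text
time_s: 6.1
position: [0.4796, 0.1215, 0.0579]
eef_rot: [[0.998, 0.063, -0.011], [0.063, -0.998, -0.003], [-0.012, 0.002, -1.0]]
force: [-0.2, 0.3, -2.4]
width: 0.0275
```

```bash
python3 - <<'E'
from fit import *
P=(.55193,.14015,.0773)
w=snap('wrist','wrist4.png'); print(w['p'],loc(P,w['p']),w['R'].round(3))
i=cv2.imread('pics/wrist4.png')[100:300,180:440]; cv2.imwrite('pics/wrist4_c.png',cv2.resize(i,None,fx=3,fy=3,interpolation=cv2.INTER_CUBIC))
E
```

```text
[0.47959925 0.12149726 0.05791401] [-73.6 -13. ] [[ 0.998  0.063 -0.011]
 [ 0.063 -0.998 -0.003]
 [-0.012  0.002 -1.   ]]
```

View pics/wrist4_c.png

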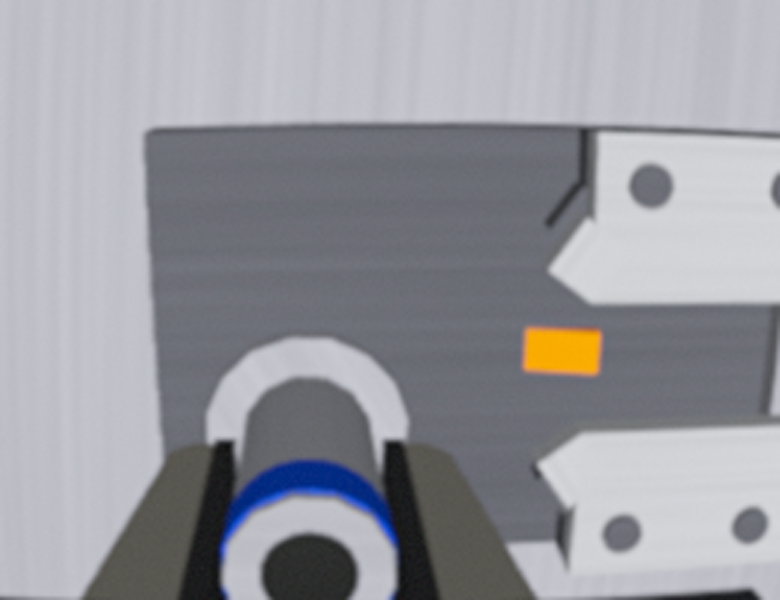

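Emit:
send_rows:
  rows:
    - [[1, 0, -0.13, 0, -0.06], [1, 0, -0.13, 0, -0.06], [1, 0, 0, 0, 0], [1, 0, 0, 0, 0]]

```text
time_s: 6.55
position: [0.4811, 0.1361, 0.0619]
eef_rot: [[0.997, 0.078, -0.005], [0.078, -0.997, -0.001], [-0.005, 0.001, -1.0]]
force: [0.3, 0.3, -3.3]
width: 0.0274
```

Emit:
send_rows:
  rows:
    - [[1, 0, 0.03, 0.12, 0], [1, 0, 0, 0.12, 0], [1, 0, 0, 0.1, 0], [1, 0, 0, 0, 0], [1, 0, 0, 0, 0]]

```text
time_s: 7.05
position: [0.4813, 0.1344, 0.0436]
eef_rot: [[0.997, 0.078, -0.005], [0.078, -0.997, -0.001], [-0.005, 0.001, -1.0]]
force: [-0.7, 0.4, -2.6]
width: 0.0277
```

Emit:
send_rows:
  rows:
    - [[0.2, 0, 0, 0, 0], [0.2, 0, 0, 0, 0], [0.2, 0, 0, 0, 0]]

```text
time_s: 7.35
position: [0.4822, 0.1347, 0.0443]
eef_rot: [[0.997, 0.078, -0.003], [0.078, -0.997, -0.001], [-0.003, 0.001, -1.0]]
force: [0.1, -0.4, -0.4]
width: 0.0371
```

```bash
python3 - <<'E'
from fit import *
P=(.55193,.14015,.0773)
w=snap('wrist','wrist5.png'); print(w['p'],loc(P,w['p']),w['R'].round(3))
i=cv2.imread('pics/wrist5.png')[100:300,180:440]; cv2.imwrite('pics/wrist5_c.png',cv2.resize(i,None,fx=3,fy=3,interpolation=cv2.INTER_CUBIC))
E
```

```text
[0.48219598 0.13467664 0.0442791 ] [-69.9  -0.1] [[ 0.997  0.078 -0.003]
 [ 0.078 -0.997 -0.001]
 [-0.003  0.001 -1.   ]]
```

View pics/wrist5_c.png

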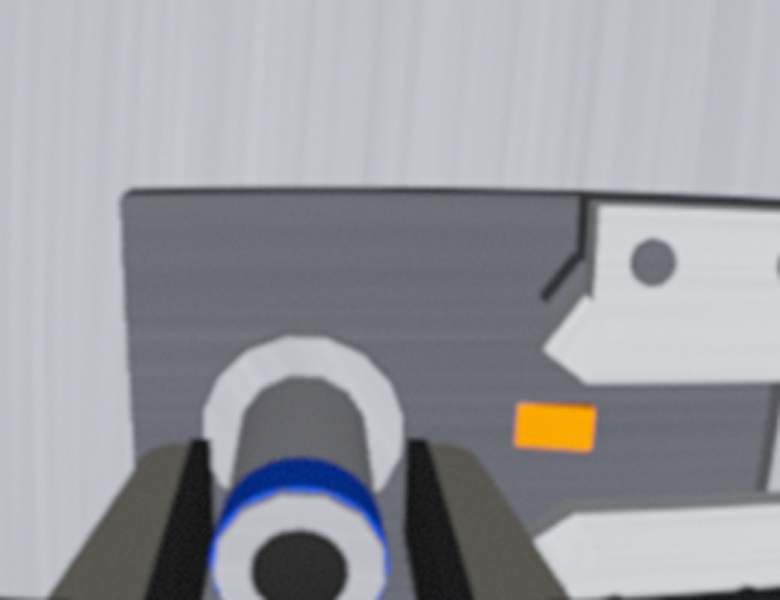

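```bash
python3 - <<'E'
from fit import *
P=(.55193,.14015,.0773)
w=load('wrist5')
W=lambda c,z:onz(w,(c[0]+.5)/3-.5+180,(c[1]+.5)/3-.5+100,z)
n=[((125,192),.012,-110,52),((596,204),.028,None,52),((585,383),.028,None,15.25),((570,500),.028,None,-15.25),((778,383),.028,None,15.25),((545,350),.028,-22,22.5),((533,541),.028,-22,-22.5)]
g=fit([W(a[0],a[1]) for a in n],n,P);print(g.x,np.round(g.fun,1));p=g.x
for q in(P,p):
  print(loc(q,w['p']),'top',loc(q,W((299,562),.078)),'fl edges y far',loc(q,W((303,336),.018)), 'L',loc(q,W((203,425),.018)),'R',loc(q,W((403,425),.018)),'or',loc(q,W((515,427),.0125)),loc(q,W((596,429),.016)))
E
```

```text
[0.5529305  0.1408154  0.07489912] [ 0.3 -0.2  0.2 -0.4  3.3 -0.8 -0.8 -0.5  0.4  0.7]
[-69.9  -0.1] top [-71.3   2.7] fl edges y far [-71.   22.7] L [-92.7   2.6] R [-49.4   2.6] or [-23.3  -0.2] [-5.2  0.4]
[-71.   -0.8] top [-72.3   1.9] fl edges y far [-72.1  21.9] L [-93.8   1.8] R [-50.5   1.9] or [-24.4  -0.9] [-6.2 -0.2]
```

```bash
python3 - <<'E'
from h import *
i=cv2.imread('pics/wrist5.png')[205:335,200:360]; cv2.imwrite('pics/wrist5_d.png',cv2.resize(i,None,fx=4.6,fy=4.6,interpolation=cv2.INTER_CUBIC))
E
```

```text
(no output)
```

View pics/wrist5_d.png

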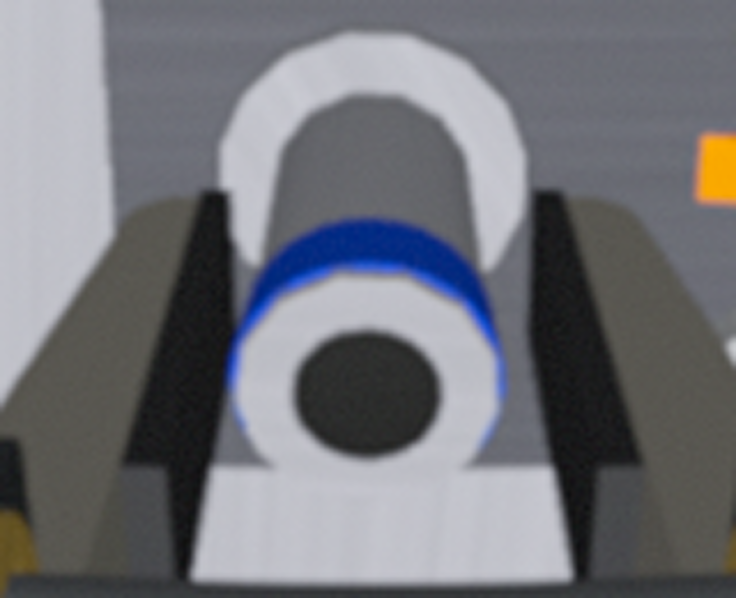

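Emit:
send_rows:
  rows:
    - [[1, 0, 0, 0, 0], [1, 0, 0, 0, 0], [1, 0, 0, 0, 0], [1, 0, 0, 0, 0]]
  grip_force: 25

```text
time_s: 7.8
position: [0.4822, 0.1347, 0.0446]
eef_rot: [[0.997, 0.078, -0.003], [0.078, -0.997, -0.001], [-0.003, 0.0, -1.0]]
force: [-0.4, -0.4, -0.6]
width: 0.0271
```

Emit:
send_rows:
  rows:
    - [[1, 0.1, 0, 0, 0], [1, 0.1, 0, 0, 0], [1, 0.1, 0, 0, 0], [1, 0, 0, 0, 0]]

```text
time_s: 8.2
position: [0.4908, 0.1355, 0.0449]
eef_rot: [[0.997, 0.079, -0.017], [0.079, -0.997, -0.004], [-0.017, 0.003, -1.0]]
force: [1.1, -0.5, -2.0]
width: 0.0274
```

```bash
cat > st.py <<'E'
from fit import *
P=(.5522,.1403,.0767)
o=get_obs(); R=np.array(o['eef_rot']);c,s=np.cos(P[2]),np.sin(P[2]);F=o['force'];print(o['time_s'],'loc',loc(P,o['position']),'z',round(o['position'][2],4),'F dock',np.round([c*F[0]+s*F[1],-s*F[0]+c*F[1],F[2]],1),'T',np.round(o['torque'],2),'yaw',round(np.arctan2(R[1,0],R[0,0]),4),'zt',R[:,2].round(4),o['width'].round(4))
E
python3 st.py
```

```text
Traceback (most recent call last):
  File "st.py", line 3, in <module>
    o=get_obs(); R=np.array(o['eef_rot']);c,s=np.cos(P[2]),np.sin(P[2]);F=o['force'];print(o['time_s'],'loc',loc(P,o['position']),'z',round(o['position'][2],4),'F dock',np.round([c*F[0]+s*F[1],-s*F[0]+c*F[1],F[2]],1),'T',np.round(o['torque'],2),'yaw',round(np.arctan2(R[1,0],R[0,0]),4),'zt',R[:,2].round(4),o['width'].round(4))
                                                                                                                                                                                                                                                                                                                   ^^^^^^^^^^^^^^^^
AttributeError: 'float' object has no attribute 'round'
```

Emit:
send_rows:
  rows:
    - [[1, 0, 0, 0, 0], [1, 0, 0, 0, 0]]

```text
time_s: 8.4
position: [0.4907, 0.1355, 0.0449]
eef_rot: [[0.997, 0.079, -0.017], [0.079, -0.997, -0.004], [-0.017, 0.003, -1.0]]
force: [-2.1, -1.1, 0.9]
width: 0.0277
```

```bash
sed -i "s/o\['width'\].round(4)/round(float(o['width']),4)/" st.py; python3 st.py
```

```text
8.4 loc [-61.7  -0.1] z 0.0449 F dock [-2.2 -1.   0.9] T [ 0.03  0.14 -0.04] yaw 0.0793 zt [-0.0169 -0.0042 -0.9998] 0.0277
```

Emit:
send_rows:
  rows:
    - [[1, 0.05, 0, 0, 0], [1, 0.05, 0, 0, 0], [1, 0.05, 0, 0, 0], [1, 0.05, 0, 0, 0], [1, 0.05, 0, 0, 0]]

```text
time_s: 8.9
position: [0.4921, 0.1356, 0.0452]
eef_rot: [[0.996, 0.081, -0.04], [0.081, -0.997, -0.01], [-0.041, 0.007, -0.999]]
force: [-6.8, -0.9, 8.8]
width: 0.0275
```

```bash
python3 st.py
```

```text
8.9 loc [-60.3  -0.1] z 0.0452 F dock [-6.8 -0.3  8.8] T [-0.14  1.68  0.04] yaw 0.0807 zt [-0.04   -0.0099 -0.9992] 0.0275
```

Emit:
send_rows:
  rows:
    - [[1, -0.05, 0, 0, 0], [1, -0.05, 0, 0, 0], [1, -0.05, 0, 0, 0], [1, -0.05, 0, 0, 0], [1, 0, 0, 0, 0]]

```text
time_s: 9.4
position: [0.4824, 0.1347, 0.0453]
eef_rot: [[0.996, 0.081, -0.038], [0.08, -0.997, -0.009], [-0.038, 0.006, -0.999]]
force: [-0.5, 0.0, -1.1]
width: 0.0275
```

```bash
python3 st.py
```

```text
9.4 loc [-70.   -0.2] z 0.0453 F dock [-0.5  0.1 -1.1] T [0.04 0.17 0.  ] yaw 0.0805 zt [-0.0378 -0.0094 -0.9992] 0.0275
```

The tool tilted while dragging the bush, and the flange edge dug into the base at about 9 N. I'll let the bush stand free, turn the tool 90° so it can pivot upright between the pads, and regrip a little off the base.

Emit:
send_rows:
  rows:
    - [[-1, 0, 0, 0, 0], [-1, 0, 0, 0, 0], [-1, 0, 0, 0, 0], [-1, 0, 0, 0, 0], [-1, 0, 0, -0.1, 0]]

```text
time_s: 9.9
position: [0.4827, 0.1348, 0.0504]
eef_rot: [[0.996, 0.081, -0.038], [0.08, -0.997, -0.009], [-0.039, 0.006, -0.999]]
force: [1.3, -1.1, -0.2]
width: 0.0657
```

Emit:
send_rows:
  rows:
    - [[-1, 0, 0, 0, -0.5], [-1, 0, 0, 0, -1], [-1, 0, 0, 0, -1], [-1, 0, 0, 0, -1], [-1, 0, 0, 0, -1]]

```text
time_s: 10.4
position: [0.4844, 0.1353, 0.053]
eef_rot: [[0.801, 0.598, -0.034], [0.598, -0.802, -0.009], [-0.033, -0.013, -0.999]]
force: [0.0, -0.1, 0.0]
width: 0.0922
```

```bash
python3 st.py
```

```text
10.4 loc [-68.    0.2] z 0.053 F dock [ 0.  -0.1  0. ] T [ 0.05 -0.05  0.04] yaw 0.6412 zt [-0.0341 -0.0094 -0.9994] 0.0922
```

Emit:
send_rows:
  rows:
    - [[-1, 0, 0, 0, -1], [-1, 0, 0, 0, -1], [-1, 0, 0, 0, -1], [-1, 0, 0, 0, -1], [-1, 0, 0, 0, -1]]

```text
time_s: 10.9
position: [0.4859, 0.1352, 0.0552]
eef_rot: [[0.3, 0.954, -0.031], [0.954, -0.3, -0.01], [-0.018, -0.027, -0.999]]
force: [0.4, 0.1, -0.3]
width: 0.0919
```

Emit:
send_rows:
  rows:
    - [[-1, 0, 0, 0, -1], [-1, 0, 0, 0, -0.8], [-1, 0, 0, 0, 0], [-1, 0, 0, 0, 0]]

```text
time_s: 11.3
position: [0.487, 0.1346, 0.0566]
eef_rot: [[0.082, 0.996, -0.029], [0.997, -0.082, -0.01], [-0.012, -0.028, -1.0]]
force: [0.4, -0.2, -0.2]
width: 0.092
```

```bash
python3 st.py
```

```text
11.3 loc [-65.4  -0.7] z 0.0566 F dock [ 0.4 -0.2 -0.2] T [ 0.14 -0.12 -0.01] yaw 1.4889 zt [-0.0291 -0.0096 -0.9995] 0.092
```

Remaining turn: 0.158.

Emit:
send_rows:
  rows:
    - [[-1, 0, 0, 0, -0.8], [-1, 0, 0, 0, -0.6], [-1, 0, 0, 0, 0]]

```text
time_s: 11.6
position: [0.4874, 0.1345, 0.0572]
eef_rot: [[-0.085, 0.996, -0.028], [0.996, 0.085, -0.01], [-0.008, -0.029, -1.0]]
force: [-0.4, 0.0, -0.5]
width: 0.0918
```

```bash
python3 st.py; python3 - <<'E'
from fit import *
w=snap('wrist','wrist6.png'); print(w['p'],w['R'].round(4).tolist())
for X in [(-70,0,.078),(-70,0,.018)]:
  P=(.5522,.1403,.0767);c,s=np.cos(P[2]),np.sin(P[2]); print(proj(w,[P[0]+c*X[0]/1e3-s*X[1]/1e3,P[1]+s*X[0]/1e3+c*X[1]/1e3,X[2]]))
E
```

```text
11.6 loc [-65.   -0.8] z 0.0572 F dock [-0.4  0.1 -0.5] T [ 0.09 -0.04 -0.01] yaw 1.6562 zt [-0.0282 -0.0103 -0.9996] 0.0918
[0.48740519 0.13452073 0.05715991] [[-0.0853, 0.996, -0.0282], [0.9963, 0.085, -0.0103], [-0.0078, -0.0289, -0.9996]]
(np.float64(283.6964338659903), np.float64(268.8871291869094))
(np.float64(284.16742972806026), np.float64(232.34739474252578))
```

View pics/wrist6.png

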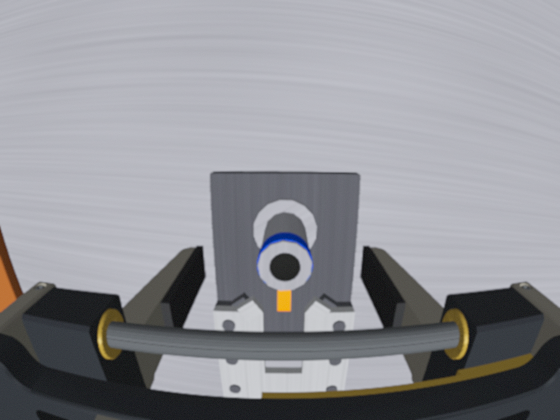

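Emit:
send_rows:
  rows:
    - [[-1, 0.02, -0.11, 0.12, 0.05], [-1, 0, 0, 0.12, 0], [-1, 0, 0, 0.06, 0], [-1, 0, 0, 0, 0]]

```text
time_s: 12.05
position: [0.4805, 0.1348, 0.0409]
eef_rot: [[-0.072, 0.997, -0.028], [0.997, 0.072, -0.011], [-0.009, -0.029, -1.0]]
force: [0.8, 0.4, 0.4]
width: 0.0921
```

```bash
python3 st.py
```

```text
12.05 loc [-71.9   0.1] z 0.0409 F dock [0.8 0.3 0.4] T [ 0.04 -0.08  0.02] yaw 1.6431 zt [-0.0284 -0.011  -0.9995] 0.0921
```

Emit:
send_rows:
  rows:
    - [[1, 0, 0, 0, 0], [1, 0, 0, 0, 0], [1, 0, 0, 0, 0], [1, 0, 0, 0, 0], [1, 0, 0, 0, 0]]
  grip_force: 20

```text
time_s: 12.55
position: [0.4808, 0.1351, 0.041]
eef_rot: [[-0.072, 0.997, -0.028], [0.997, 0.071, -0.011], [-0.009, -0.029, -1.0]]
force: [0.7, 1.1, 0.5]
width: 0.0539
```

Emit:
send_rows:
  rows:
    - [[1, 0, 0, 0, 0], [1, 0, 0, 0, 0], [1, 0, 0, 0, 0], [1, 0, 0, 0, 0], [1, 0, 0, 0, 0]]

```text
time_s: 13.05
position: [0.4809, 0.1351, 0.0412]
eef_rot: [[-0.071, 0.997, -0.028], [0.997, 0.071, -0.011], [-0.009, -0.028, -1.0]]
force: [0.8, 1.1, -0.6]
width: 0.0276
```

```bash
python3 st.py
```

```text
13.05 loc [-71.5   0.3] z 0.0412 F dock [ 0.9  1.  -0.6] T [ 0.15 -0.11 -0.05] yaw 1.6422 zt [-0.0278 -0.0107 -0.9996] 0.0276
```

Emit:
send_rows:
  rows:
    - [[1, 0, 0, -0.02, 0], [1, 0, 0.1, -0.003, 0], [1, 0, 0.1, -0.003, 0], [1, 0, 0, 0, 0]]

```text
time_s: 13.45
position: [0.4911, 0.1353, 0.0415]
eef_rot: [[-0.071, 0.997, -0.029], [0.997, 0.071, -0.011], [-0.009, -0.03, -1.0]]
force: [0.3, 0.1, -1.7]
width: 0.0271
```

```bash
python3 st.py
```

```text
13.45 loc [-61.3  -0.3] z 0.0415 F dock [ 0.3  0.1 -1.7] T [ 0.15 -0.14 -0.02] yaw 1.642 zt [-0.0294 -0.0113 -0.9995] 0.0271
```

Emit:
send_rows:
  rows:
    - [[1, 0.006, 0.1, -0.008, -0.02], [1, 0, 0.1, -0.004, -0.02], [1, 0, 0.1, -0.004, 0], [1, 0, 0, 0, 0]]

```text
time_s: 13.85
position: [0.5075, 0.1367, 0.0415]
eef_rot: [[-0.076, 0.997, -0.03], [0.997, 0.076, -0.011], [-0.009, -0.031, -0.999]]
force: [-0.4, 0.1, -3.2]
width: 0.0274
```

```bash
python3 st.py
```

```text
13.85 loc [-44.8  -0.1] z 0.0415 F dock [-0.4  0.2 -3.2] T [ 0.11 -0.08  0.03] yaw 1.6469 zt [-0.0298 -0.0112 -0.9995] 0.0274
```

```bash
python3 - <<'E'
from fit import *
w=snap('wrist','wrist7.png')
i=cv2.imread('pics/wrist7.png')[150:350,170:400]; cv2.imwrite('pics/wrist7_c.png',cv2.resize(i,None,fx=3,fy=3,interpolation=cv2.INTER_CUBIC))
E
```

```text
(no output)
```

View pics/wrist7_c.png

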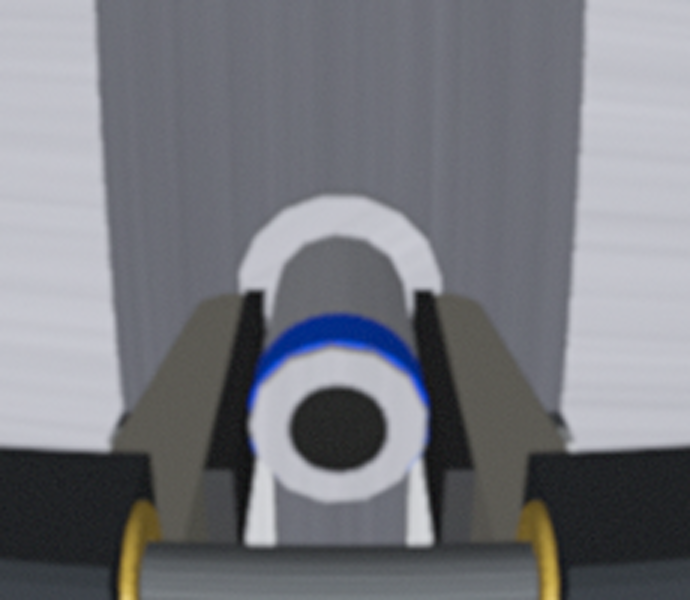

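Emit:
send_rows:
  rows:
    - [[1, 0, 0.06, -0.002, 0], [1, 0, 0.06, -0.002, 0], [1, 0, 0.06, -0.002, 0], [1, 0, 0.06, -0.002, 0]]

```text
time_s: 14.3
position: [0.5165, 0.1375, 0.0414]
eef_rot: [[-0.077, 0.996, -0.036], [0.997, 0.077, -0.014], [-0.011, -0.037, -0.999]]
force: [-3.6, -0.2, 0.3]
width: 0.0276
```

```bash
python3 st.py
```

```text
14.3 loc [-35.8  -0.1] z 0.0414 F dock [-3.7  0.1  0.3] T [ 0.08  0.67 -0.03] yaw 1.648 zt [-0.0361 -0.0136 -0.9993] 0.0276
```

Emit:
send_rows:
  rows:
    - [[1, 0, 0.08, -0.003, 0], [1, 0, 0.08, -0.003, 0], [1, 0, 0.08, -0.003, 0]]

```text
time_s: 14.6
position: [0.5288, 0.1386, 0.0416]
eef_rot: [[-0.078, 0.996, -0.037], [0.997, 0.077, -0.014], [-0.011, -0.038, -0.999]]
force: [-2.2, -1.5, 0.9]
width: 0.0282
```

```bash
python3 st.py
```

```text
14.6 loc [-23.4   0. ] z 0.0416 F dock [-2.3 -1.4  0.9] T [ 0.04  0.34 -0.  ] yaw 1.6484 zt [-0.0369 -0.0139 -0.9992] 0.0282
```

Emit:
send_rows:
  rows:
    - [[1, 0, 0.08, -0.003, 0], [1, 0, 0.08, -0.003, 0], [1, 0, 0.08, -0.003, 0], [1, 0, 0, 0, 0]]

```text
time_s: 15.0
position: [0.5444, 0.1398, 0.0419]
eef_rot: [[-0.077, 0.997, -0.033], [0.997, 0.076, -0.013], [-0.01, -0.034, -0.999]]
force: [-1.4, 0.8, 0.7]
width: 0.0273
```

```bash
python3 st.py
```

```text
15.0 loc [-7.8  0.1] z 0.0419 F dock [-1.4  0.9  0.7] T [ 0.1   0.12 -0.01] yaw 1.6475 zt [-0.0333 -0.0126 -0.9994] 0.0273
```

Emit:
send_rows:
  rows:
    - [[1, 0, 0.08, -0.001, 0], [1, 0, 0.08, -0.001, 0], [1, 0, 0.06, -0.001, 0], [1, 0, 0, 0, 0]]

```text
time_s: 15.4
position: [0.5564, 0.1407, 0.0416]
eef_rot: [[-0.077, 0.997, -0.033], [0.997, 0.076, -0.013], [-0.01, -0.034, -0.999]]
force: [-0.5, 0.2, 1.2]
width: 0.0277
```

```bash
python3 st.py
```

```text
15.4 loc [4.2 0. ] z 0.0416 F dock [-0.5  0.2  1.2] T [ 0.06  0.17 -0.03] yaw 1.6474 zt [-0.0334 -0.0127 -0.9994] 0.0277
```

Now about 13 mm from the estimated home, so I'll use smaller steps.

Emit:
send_rows:
  rows:
    - [[1, 0, 0.06, -0.001, 0], [1, 0, 0.06, -0.001, 0], [1, 0, 0.04, -0.001, 0], [1, 0, 0, 0, 0]]

```text
time_s: 15.8
position: [0.5643, 0.1413, 0.0414]
eef_rot: [[-0.077, 0.996, -0.035], [0.997, 0.076, -0.013], [-0.01, -0.036, -0.999]]
force: [-0.5, -0.5, 1.0]
width: 0.0275
```

```bash
python3 st.py
```

```text
15.8 loc [12.2  0. ] z 0.0414 F dock [-0.6 -0.4  1. ] T [0.07 0.36 0.01] yaw 1.6476 zt [-0.0347 -0.0132 -0.9993] 0.0275
```

Emit:
send_rows:
  rows:
    - [[1, 0, 0.04, -0.001, 0], [1, 0, 0.04, -0.001, 0], [1, 0, 0, 0, 0]]

```text
time_s: 16.1
position: [0.5688, 0.1416, 0.0414]
eef_rot: [[-0.077, 0.996, -0.034], [0.997, 0.077, -0.013], [-0.01, -0.035, -0.999]]
force: [-1.6, -0.9, -0.6]
width: 0.0275
```

```bash
python3 st.py; python3 - <<'E'
from fit import *
w=snap('wrist','wrist8.png')
i=cv2.imread('pics/wrist8.png')[150:350,170:400]; cv2.imwrite('pics/wrist8_c.png',cv2.resize(i,None,fx=3,fy=3,interpolation=cv2.INTER_CUBIC))
E
```

```text
16.1 loc [16.6  0. ] z 0.0414 F dock [-1.7 -0.8 -0.6] T [0.21 0.03 0.03] yaw 1.6478 zt [-0.0343 -0.013  -0.9993] 0.0275
```

View pics/wrist8_c.png

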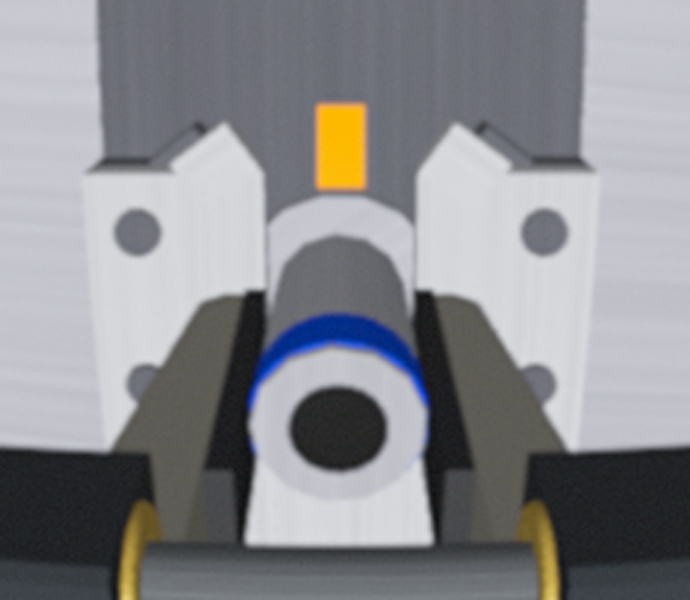

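The orange catch shows full length just behind the flange, and Fz dropped by 1.6 N, so it has probably popped up. I'll feel for the stop with small steps.

Emit:
send_rows:
  rows:
    - [[1, 0, 0.02, -0.001, 0], [1, 0, 0.02, -0.001, 0]]

```text
time_s: 16.35
position: [0.5699, 0.1416, 0.0414]
eef_rot: [[-0.077, 0.996, -0.036], [0.997, 0.076, -0.014], [-0.011, -0.037, -0.999]]
force: [-4.8, -0.7, 3.6]
width: 0.0279
```

```bash
python3 st.py
```

```text
16.35 loc [17.7 -0. ] z 0.0414 F dock [-4.8 -0.3  3.6] T [ 0.    1.09 -0.01] yaw 1.6478 zt [-0.0363 -0.0137 -0.9992] 0.0279
```

Emit:
send_rows:
  rows:
    - [[1, 0, 0.02, -0.003, 0], [1, 0, 0, 0, 0]]

```text
time_s: 16.55
position: [0.5698, 0.1417, 0.0414]
eef_rot: [[-0.077, 0.996, -0.038], [0.997, 0.077, -0.014], [-0.011, -0.039, -0.999]]
force: [-2.1, 0.1, 0.9]
width: 0.0274
```

```bash
python3 st.py; python3 - <<'E'
from fit import *
w=snap('wrist','wrist9.png')
i=cv2.imread('pics/wrist9.png')[170:260,230:340]; cv2.imwrite('pics/wrist9_c.png',cv2.resize(i,None,fx=6.5,fy=6.5,interpolation=cv2.INTER_CUBIC))
for n in('scene','side'): snap(n,n+'9.png')
E
```

```text
16.55 loc [17.7  0. ] z 0.0414 F dock [-2.1  0.3  0.9] T [ 0.05  0.46 -0.02] yaw 1.6481 zt [-0.0385 -0.0144 -0.9992] 0.0274
```

View pics/wrist9_c.png

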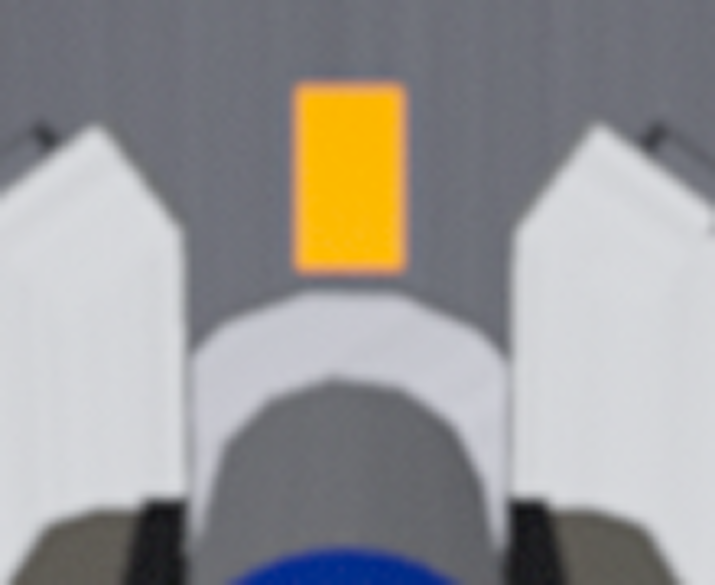

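The stop is felt: x has stayed at 17.7 mm. The gap between catch and flange is clear in the picture. A light pull-back will show whether the catch holds.

Emit:
send_rows:
  rows:
    - [[1, 0, -0.03, 0, 0], [1, 0, -0.03, 0, 0], [1, 0, -0.02, 0, 0]]

```text
time_s: 17.0
position: [0.5682, 0.1414, 0.0413]
eef_rot: [[-0.077, 0.997, -0.033], [0.997, 0.076, -0.013], [-0.01, -0.034, -0.999]]
force: [0.4, 0.3, -2.8]
width: 0.0274
```

```bash
python3 st.py
```

```text
17.0 loc [16.1 -0.1] z 0.0413 F dock [ 0.4  0.3 -2.8] T [ 0.15 -0.19 -0.05] yaw 1.6476 zt [-0.0332 -0.0126 -0.9994] 0.0274
```

Emit:
send_rows:
  rows:
    - [[1, 0, -0.02, 0, 0], [1, 0, -0.02, 0, 0]]

```text
time_s: 17.2
position: [0.5676, 0.1413, 0.0415]
eef_rot: [[-0.076, 0.997, -0.03], [0.997, 0.076, -0.012], [-0.009, -0.031, -0.999]]
force: [2.4, 0.3, -3.6]
width: 0.0276
```

```bash
python3 st.py
```

```text
17.2 loc [15.4 -0.2] z 0.0415 F dock [ 2.5  0.1 -3.6] T [ 0.22 -0.77 -0.  ] yaw 1.6473 zt [-0.0302 -0.0117 -0.9995] 0.0276
```

The catch holds: moving back meets +2.5 N. Pushing home again now.

Emit:
send_rows:
  rows:
    - [[1, 0, 0.03, 0, 0], [1, 0, 0.03, 0, 0], [1, 0, 0.02, 0, 0]]

```text
time_s: 17.5
position: [0.5698, 0.1414, 0.0414]
eef_rot: [[-0.076, 0.996, -0.034], [0.997, 0.076, -0.013], [-0.01, -0.035, -0.999]]
force: [-4.2, -0.6, 3.7]
width: 0.0279
```

```bash
python3 st.py
```

```text
17.5 loc [17.7 -0.3] z 0.0414 F dock [-4.2 -0.3  3.7] T [-0.06  0.93 -0.01] yaw 1.6474 zt [-0.0343 -0.0131 -0.9993] 0.0279
```

Emit:
send_rows:
  rows:
    - [[0.2, 0, 0, 0, 0], [0.2, 0, 0, 0, 0], [-0.2, 0, 0, 0, 0], [-0.2, 0, 0, 0, 0], [-0.5, 0, 0, 0, 0]]

```text
time_s: 18.0
position: [0.572, 0.1419, 0.0423]
eef_rot: [[-0.076, 0.997, -0.03], [0.997, 0.076, -0.012], [-0.01, -0.031, -0.999]]
force: [0.4, -0.1, -0.7]
width: 0.0585
```

Emit:
send_rows:
  rows:
    - [[-0.5, 0, 0, 0, 0], [-0.5, 0, 0, -0.2, 0], [-0.5, 0, 0, -0.6, 0], [-0.5, 0, 0, -0.8, 0], [-0.5, 0, 0, -0.6, 0]]

```text
time_s: 18.5
position: [0.5723, 0.1425, 0.1527]
eef_rot: [[-0.077, 0.996, -0.039], [0.997, 0.077, -0.013], [-0.01, -0.04, -0.999]]
force: [-0.0, -0.5, 0.3]
width: 0.0689
```

Emit:
send_rows:
  rows:
    - [[-0.5, 0, -0.3, -0.3, 0], [-0.5, 0, -0.3, 0, 0], [-0.5, 0, 0, 0, 0]]

```text
time_s: 18.8
position: [0.5458, 0.1419, 0.1771]
eef_rot: [[-0.077, 0.997, -0.028], [0.997, 0.077, -0.011], [-0.009, -0.029, -1.0]]
force: [0.2, -0.5, 0.5]
width: 0.069
```

```bash
python3 st.py; python3 - <<'E'
from fit import *
for n in('scene','side','wrist'): snap(n,n+'10.png')
def crop(fn,x,y,w,h,s):
    i=cv2.imread(f'pics/{fn}.png')[y:y+h,x:x+w]; cv2.imwrite(f'pics/{fn}_c.png',cv2.resize(i,None,fx=s,fy=s,interpolation=cv2.INTER_CUBIC))
crop('scene10',345,190,120,120,5)
crop('side10',215,250,120,100,6)
E
```

```text
18.8 loc [-6.2  2. ] z 0.1771 F dock [ 0.2 -0.5  0.5] T [ 0.14 -0.05  0.  ] yaw 1.6482 zt [-0.0277 -0.011  -0.9996] 0.069
```

View pics/wrist10.png

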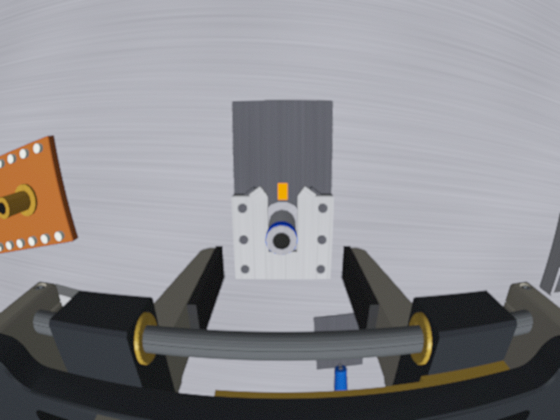

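View pics/scene10.png

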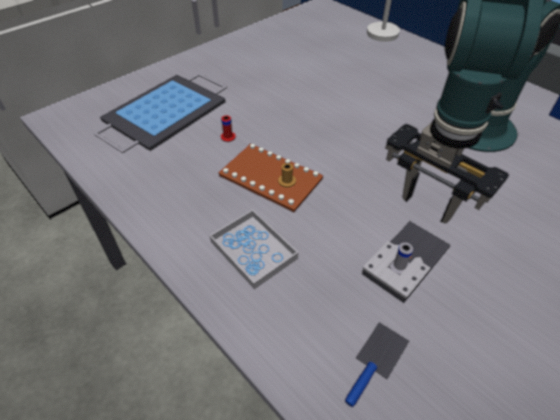

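View pics/side10_c.png

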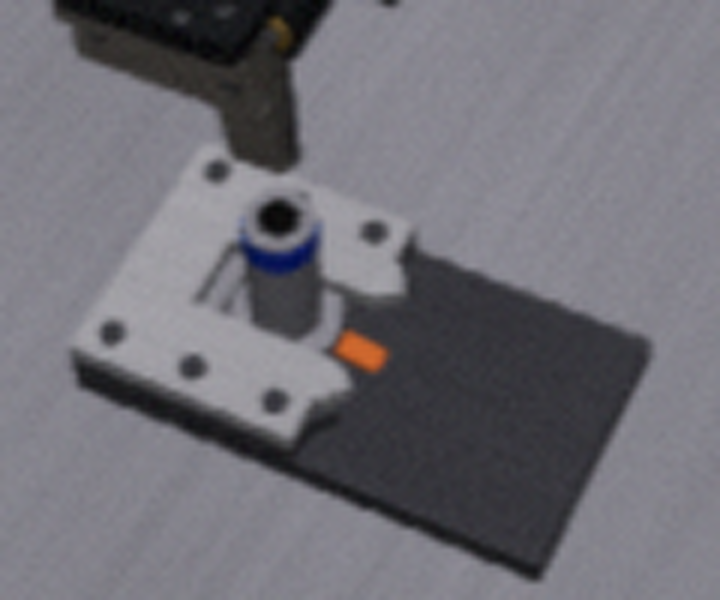

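```bash
python3 - <<'E'
from fit import *
i=cv2.imread('pics/wrist10.png')[170:260,235:330]; cv2.imwrite('pics/wrist10_c.png',cv2.resize(i,None,fx=6.5,fy=6.5,interpolation=cv2.INTER_CUBIC))
E
```

```text
(no output)
```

View pics/wrist10_c.png

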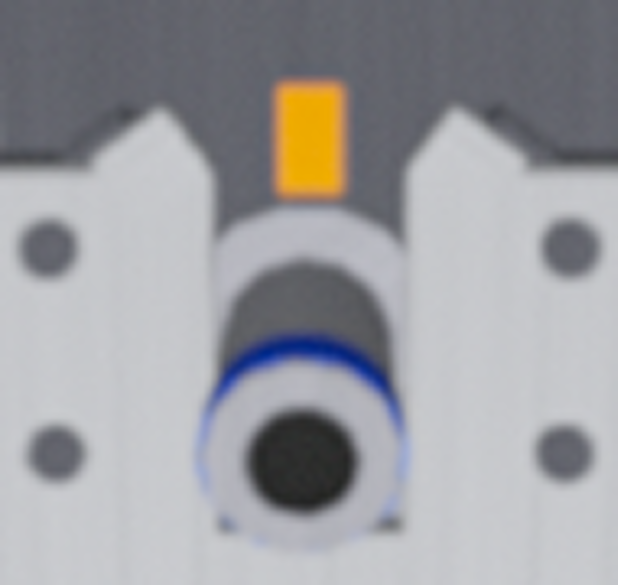

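The catch is up, with a visible gap behind the flange. The bush stands upright and fully home, and the gripper is clear of everything.

```bash
python3 -c "
from bench import order; print(order.finish_job())"
```

```text
the job is handed in; nothing more can be done
None
```

The steel bush is fully home in the retainer slot with its flange under the plate. The orange catch is up behind it, and the gripper has let go and is clear. I handed the job in at about 19 s of the 51 s allowed.

- **Stop:** I felt it twice at the same place, dock x ≈ 17.7 mm, with about 4–5 N against the bush.
- **Catch:** a light pull-back gave about 2 mm at the gripper, then met 2.5 N. Some of that 2 mm was the tool tilting. I pushed the bush back to the stop before releasing it.
- **Last pictures:** the catch shows at full length with a gap to the flange, and the bush stands upright. The brass bush, the ring tray and the scraper look undisturbed.

**What went wrong on the way:** on the first slide across the apron the tool tilted and the flange edge dug into the fixture's base. The readings at the end of that move were 8.8 N up and 6.8 N sideways. I set the bush down on the apron, turned the gripper 90° and gripped it again. It then went in smoothly, with readings staying below about 5 N.

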